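# Put the seasonings away in reverse order

## Task

The cook now works from the other side of the island: move the pepper mill, salt shaker, spice jar and tea tin from the steel tray into the grey drawer insert in reverse order, one to a well, so that (as the robot sees it) what starts leftmost on the tray ends rightmost in the insert, the second from the left ends second from the right, and so on. Each must stand upright, flat on the floor of its well; set them down without dropping or tipping any, and leave the tumbler, the grater and the bowl where they are.

Things in the scene. Friction and masses are not known exactly. Their poses are not given: they have to be found in the camera images.
- mill_mid (a point): Pepper mill of dark turned wood with a small steel ball on top, the tallest of the four things: 84 mm tall, foot 44 mm across, straight round middle 36 mm across between 20 and 58 mm above its foot, head 42 mm across. About 120 g. Its point is its centre, half-way up; z is its upright axis. It starts on the cork pad 'pad_round'.
- shaker_mid (a point): Salt shaker: round white ceramic body 40 mm across, shiny domed steel cap, 68 mm tall; straight sides up to 50 mm. About 130 g. Its point is its centre, half-way up; z is its upright axis. It starts on the cork pad 'pad_square'.
- jar_mid (a point): Squat spice jar: round white ceramic body 48 mm across with a flat pale wooden lid (fixed on, 49 mm across), 50 mm tall in all. About 160 g. Its point is its centre, half-way up; z is its upright axis. It starts on the cork pad 'pad_hex'.
- tin_mid (a point): Square metal tea tin: body 42 x 42 mm, dark lid 44 x 44 mm (fixed on, its top 12 mm), 62 mm tall in all; x and y axes square to its sides. About 110 g. Its point is its centre, half-way up; z is its upright axis. It starts on the cork pad 'pad_cross'.
- tray: Fixed flat steel tray with a wire handle at each end, 94 x 342 mm, 8 mm thick, on the worktop. Origin at the centre of its underside; its long side runs along its y axis (robot's left to right, y to the left, within about 7 degrees). Four cork pads lie on it in a row at y = -120, -40, +40, +120 mm; pads are fixed, 4 mm thick, so the things on them start standing 12 mm above the worktop. Either the tray or the insert is the row nearer the robot.
- insert: Fixed grey drawer insert, a block 94 x 342 mm, 14 mm tall. Origin at the centre of its underside; its long side runs along its y axis (y to the robot's left, within about 7 degrees). In its top are four square wells in a row, centred at x = 0 and y = -120, -40, +40, +120 mm, each 68 x 68 mm and 8 mm deep (well floor 6 mm above the worktop). Empty at the start.
- pad_round: Fixed round cork pad, 68 mm across, on the tray under the pepper mill at the start; origin at the centre of its underside. It only shows where the mill began.
- pad_square: Fixed square cork pad, 66 mm, under the salt shaker at the start; origin at the centre of its underside.
- pad_hex: Fixed six-sided cork pad, 68 mm across flats, under the spice jar at the start; origin at the centre of its underside.
- pad_cross: Fixed cross-shaped cork pad (a 70 mm square with its corners notched), under the tin at the start; origin at the centre of its underside.
- tumbler: Bystander: clear glass tumbler, 76 mm across, 85 mm tall, to the robot's left; origin under its centre. Leave it alone.
- grater: Bystander: upright steel kitchen grater with a black foot 70 x 95 mm and black handle, 178 mm tall, to the robot's left; origin under its centre. Leave it alone.
- bowl: Bystander: white bowl 124 mm across, 55 mm tall, to the robot's right; origin under its centre. Leave it alone.
Things that resemble listed ones, but are neither listed nor needed, are in the scene too. Leave any turquoise look-alike of the part that bears jar_mid alone.

How it is judged:
At the end, for the whole second after the job is handed in: Each of the four things stands upright (within 0.1 rad) and at rest on the floor of a well of the insert (height within 4 mm, centre within 15 mm of the well's centre in x and in y), in the mirrored place of its start: the thing that began on the tray at place y stands in the well at -y (x of mill_mid in the frame of insert between -0.015 and 0.015 m and z of mill_mid in the frame of insert between 0.044 and 0.052 m and angle between each of mill_mid, shaker_mid, jar_mid, tin_mid's own z axis and vertical below 0.1 rad and linear speed of each of mill, shaker, jar, tin below 0.02 m/s and ((y of pad_round in the frame of tray between -0.14 and -0.1 m and y of mill_mid in the frame of insert between 0.105 and 0.135 m) or (y of pad_round in the frame of tray between -0.06 and -0.02 m and y of mill_mid in the frame of insert between 0.025 and 0.055 m) or (y of pad_round in the frame of tray between 0.02 and 0.06 m and y of mill_mid in the frame of insert between -0.055 and -0.025 m) or (y of pad_round in the frame of tray between 0.1 and 0.14 m and y of mill_mid in the frame of insert between -0.135 and -0.105 m)) and x of shaker_mid in the frame of insert between -0.015 and 0.015 m and z of shaker_mid in the frame of insert between 0.036 and 0.044 m and ((y of pad_square in the frame of tray between -0.14 and -0.1 m and y of shaker_mid in the frame of insert between 0.105 and 0.135 m) or (y of pad_square in the frame of tray between -0.06 and -0.02 m and y of shaker_mid in the frame of insert between 0.025 and 0.055 m) or (y of pad_square in the frame of tray between 0.02 and 0.06 m and y of shaker_mid in the frame of insert between -0.055 and -0.025 m) or (y of pad_square in the frame of tray between 0.1 and 0.14 m and y of shaker_mid in the frame of insert between -0.135 and -0.105 m)) and x of jar_mid in the frame of insert between -0.015 and 0.015 m and z of jar_mid in the frame of insert between 0.027 and 0.035 m and ((y of pad_hex in the frame of tray between -0.14 and -0.1 m and y of jar_mid in the frame of insert between 0.105 and 0.135 m) or (y of pad_hex in the frame of tray between -0.06 and -0.02 m and y of jar_mid in the frame of insert between 0.025 and 0.055 m) or (y of pad_hex in the frame of tray between 0.02 and 0.06 m and y of jar_mid in the frame of insert between -0.055 and -0.025 m) or (y of pad_hex in the frame of tray between 0.1 and 0.14 m and y of jar_mid in the frame of insert between -0.135 and -0.105 m)) and x of tin_mid in the frame of insert between -0.015 and 0.015 m and z of tin_mid in the frame of insert between 0.033 and 0.041 m and ((y of pad_cross in the frame of tray between -0.14 and -0.1 m and y of tin_mid in the frame of insert between 0.105 and 0.135 m) or (y of pad_cross in the frame of tray between -0.06 and -0.02 m and y of tin_mid in the frame of insert between 0.025 and 0.055 m) or (y of pad_cross in the frame of tray between 0.02 and 0.06 m and y of tin_mid in the frame of insert between -0.055 and -0.025 m) or (y of pad_cross in the frame of tray between 0.1 and 0.14 m and y of tin_mid in the frame of insert between -0.135 and -0.105 m))); the robot touches nothing.
It fails at once if the tumbler, the grater or the bowl is moved more than 30 mm (distance of any of tumbler, grater, bowl from where it was at the start of the episode above 0.03 m).
It fails at once if one of the four things is tipped over (tilted more than 0.8 rad) (angle between any of mill_mid, shaker_mid, jar_mid, tin_mid's own z axis and vertical above 0.8 rad).
It fails at once if one of the four things is dropped (moves free of the fingers at more than 0.7 m/s, a fall of about 25 mm) ((linear speed of mill above 0.7 m/s and contact force between mill and the fingers below 0.05 N) or (linear speed of shaker above 0.7 m/s and contact force between shaker and the fingers below 0.05 N) or (linear speed of jar above 0.7 m/s and contact force between jar and the fingers below 0.05 N) or (linear speed of tin above 0.7 m/s and contact force between tin and the fingers below 0.05 N)).
It also fails if it takes over 96 s, if anything falls off the work surface, if the arm or the gripper's body presses on something with over 40 N, if the wrist force passes 120 N, or if a joint passes its speed limit or range.

## Robot

A 6-joint arm with a two-finger parallel gripper is mounted at the origin on the work surface. World frame = base frame: x ahead of the robot, y to its left, z up, the work surface at z = 0. Lengths are in m, angles in rad, forces in N, time in s.
With the tool pointing down it reaches from about 0.25 to 0.725 m from the base axis. Payload 4 kg.
Tool frame: the origin (TCP) lies on the front face of the gripper's body, between the roots of the fingers; the fingertips stand 73 mm ahead of it and the grasp point (between the pads) lies 54 mm ahead of it; z points along the fingers, y is the line along which they close (so a half turn about z gives the same grasp; the last joint's range is limited). The gripper opens to 85 mm and grips with 20 to 120 N. Pads are 22 mm wide; open, the fingers measure 114 mm over their backs; the gripper's body (76 mm by 85 mm) begins 54 mm behind the grasp point. The pads swing forward as they close: fully open they stand 13 mm farther back than shut.
Start: joints at [-1.319, 0.241, 0.005, 1.335, 0, 1.571], TCP at [0.125, -0.484, 0.304] pointing down, gripper open.
Joint ranges: [-2.72, 2.72], [-1.05, 1.87], [-1.09, 1.28], [-1.99, 2.15], [-1.42, 1.44], [-3.14, 3.14]. Speed limits (rad/s): [2.79, 2.79, 3.14, 3.14, 3.14, 3.14].

## Interface

Orientations are given as a unit quaternion [x, y, z, w].
In Python, from workcell import bot gives the robot as it stands. The module is installed in compiled form; this text tells all that it offers.
- The arm moves only by the tool step_arm, never from a script. Its argument "rows" is a list of rows, each a list of 2 entries, a list of its own where there are three numbers: the shift along the tool's x, y, z in mm, then the turn about the tool's z in degrees. A call has 1 to 12 rows; each row is the pose to reach, as a shift and turn from the pose commanded when the call began, along the tool's axes at that moment; what a row does not reach only later rows make up. A row lasts 1/8 s, in which the tool goes at most 62.5 mm and 10.7 degrees, less where a joint would pass 70% of its speed; a pose out of reach is approached as far as the arm can. A call with a gripper value outside its range is refused whole. "claw" is the gripper's target within -1 to 1 (shut at 1, half-way at 0, fully open at -1), set as the call begins (left out, the last holds). The fingers move at their own pace and stop on an object; the grip force is fixed at half the most. Time passes only in rows, so rows that repeat a pose let the fingers close. It gives the time, the measured TCP pose, the force, the opening and the grip force at its end, in the units of the state.
- bot.get_obs(): the state, without advancing time (a new reading comes with each control period).
- bot.camera(name): name is "scene" or "top" or "wrist"; returns (picture, depth): 420x560x3 uint8, red, green, blue; 420x560 float32, m along the optical axis (not along the pixel's ray), 0 where there is no reading.
- bot.camera_params(name): a dict with "fx", "fy", "cx", "cy" (pixels), "D" ([k1, k2, p1, p2, k3] as OpenCV has them; the pictures are not rectified), "pose" (4x4, takes a point from camera to world coordinates). Camera axes: x right, y up, looking along -z (the intrinsics and any distortion apply to the point x, -y, -z); pixel columns grow to the right and rows downward; lengths in m; the calibration is good to about 2 mm. A picture is of the moment at which its call begins: read the wrist's pose just before it. camera_params takes no time and is no camera call; for the wrist camera it gives the pose at the moment of the call.
- bot.job_done(): hands the job in; it is judged then, once.
Trained networks look in the newest picture that a camera, given by its name, has taken for a name from the list of things; names that differ only in an ending like _2 or _b are one class to them, and where a whole thing is asked for, a point or a joint stands for the part that bears it (a point fixed in the world has none). Each returns a list of dicts, best first, with "score" (0 to 1); they miss things now and then, are a little off and sometimes report something else, mostly with a low value. They report only what shows in the picture. A call takes as long as a camera call. They do not tell look-alikes from the thing itself.
- bot.trace(target, camera): "pixels" (420x560 bool, what is visible of it) and "uv" ([column, row] in pixels, amid what is visible of it).
The state is a dict: "clock": time; "joint_pos": joint angles; "joint_vel": joint speeds; "tau": joint torques, N m; "eef_pos": TCP position; "tool_rot": TCP orientation; "ft_force": force on the tool from outside, world axes, zero at the start; "ft_torque": the same for the moment, N m; "grip_width": finger opening in m; "grasp_force": force on a finger pad.
Only numpy, scipy, OpenCV 4.12 (cv2) and the standard library are available. Lean on these libraries where they do the work, as an engineer would, in place of code of your own. Each camera call takes 0.05 s, during which the arm holds its last target. There are 200 camera calls.

## Working session

There is one attempt and no reset: what is moved stays moved. The work goes in short steps, Python scripts to look and compute and a tool call to move; the robot and the scene stay as the last step left them, time stands still between calls to the robot, and variables do not carry over. Pictures are saved under pics/ and viewed, at most 14 in all, crops included, and the job is handed in when it is done.

Besides the shell and the picture viewer there is one more tool, called as name(argument=value, ...) on one line, values as JSON. step_arm: Moves the arm, as the interface text tells. Its arguments: {"type":"object","properties":{"rows":{"type":"array"},"claw":{"type":"number"}},"required":["rows"]}

```bash
mkdir -p pics; cat > h.py <<'E'
import numpy as np, cv2
from workcell import bot
def world(cam,mask_or_uv,depth,P):
    K=np.array([[P['fx'],0,P['cx']],[0,P['fy'],P['cy']],[0,0,1]])
    if mask_or_uv.dtype==bool:
        v,u=np.nonzero(mask_or_uv&(depth>0)); d=depth[v,u]
    else:
        u,v=mask_or_uv.T; d=depth
    n=cv2.undistortPoints(np.stack([u,v],1).astype(np.float64).reshape(-1,1,2),K,np.array(P['D'],float)).reshape(-1,2)
    c=np.stack([n[:,0]*d,-n[:,1]*d,-d,np.ones(len(d))],1)
    return (c@np.array(P['pose']).T)[:,:3]
def save(n,img): cv2.imwrite('pics/'+n,img[:,:,::-1])
E
python3 - <<'E'
from h import *
ims=[]
for c in ('top','scene'):
    P=bot.camera_params(c); im,d=bot.camera(c); save(c+'0.png',im)
    print(c,np.round(P['pose'],3).tolist())
    for t in ['mill_mid','shaker_mid','jar_mid','tin_mid','tray','insert','pad_round','pad_square','pad_hex','pad_cross','bowl','tumbler','grater']:
        for r in bot.trace(t,c)[:3]:
            w=world(c,r['pixels'],d,P)
            if len(w)==0: continue
            zt=np.percentile(w[:,2],97); top=w[w[:,2]>zt-.008]
            print(t,round(r['score'],2),np.round(r['uv']),len(w),'med',np.round(np.median(w,0),3),'zmax',round(zt,3),'topmid',np.round((top[:,:2].min(0)+top[:,:2].max(0))/2,3),'ext',np.round(np.ptp(top[:,:2],0),3))
print(bot.get_obs())
E
```

```text
top [[0.028, 0.993, -0.116, 0.345], [-1.0, 0.027, -0.007, -0.004], [-0.004, 0.116, 0.993, 1.212], [0.0, 0.0, 0.0, 1.0]]
mill_mid 0.61 [307. 211.] 351 med [ 0.468 -0.053  0.087] zmax 0.094 topmid [ 0.47  -0.053] ext [0.037 0.036]
shaker_mid 0.69 [350. 213.] 306 med [ 0.467 -0.137  0.075] zmax 0.082 topmid [ 0.469 -0.138] ext [0.033 0.033]
jar_mid 0.89 [272. 211.] 400 med [0.47  0.026 0.061] zmax 0.065 topmid [0.471 0.027] ext [0.047 0.046]
jar_mid 0.86 [277. 266.] 394 med [0.354 0.013 0.049] zmax 0.053 topmid [0.353 0.013] ext [0.046 0.046]
tin_mid 0.61 [238. 212.] 458 med [0.465 0.103 0.073] zmax 0.078 topmid [0.466 0.103] ext [0.045 0.045]
tin_mid 0.32 [472. 220.] 2328 med [ 0.475 -0.428  0.023] zmax 0.056 topmid [ 0.471 -0.416] ext [0.12  0.118]
tray 0.72 [289. 215.] 3441 med [ 0.463 -0.019  0.007] zmax 0.013 topmid [ 0.47  -0.016] ext [0.096 0.387]
insert 0.96 [306. 146.] 6148 med [ 0.631 -0.049  0.008] zmax 0.017 topmid [ 0.631 -0.051] ext [0.128 0.348]
insert 0.58 [308. 210.] 344 med [ 0.467 -0.054  0.088] zmax 0.094 topmid [ 0.47  -0.053] ext [0.037 0.036]
pad_round 0.53 [311. 
[... 2859 characters left out ...]
'clock': 1.4, 'joint_pos': array([-1.31902380e+00,  2.40594349e-01,  5.00728397e-03,  1.33516268e+00,
       -8.50365927e-06,  1.57080470e+00]), 'joint_vel': array([-0.00025662, -0.00028994, -0.00261336, -0.002396  , -0.00037526,
        0.000367  ]), 'tau': array([ 1.23540674e-03, -3.72207892e+01,  2.52689052e+01,  1.39790303e-03,
        5.18411093e-05, -1.61440450e-06]), 'eef_pos': array([ 0.12456229, -0.48425102,  0.30391208]), 'tool_rot': array([ 9.92087308e-01,  1.25549881e-01, -1.29361670e-06,  2.36420289e-05]), 'ft_force': array([ 0.88410725,  0.73210502, -0.4202607 ]), 'ft_torque': array([ 0.000819  , -0.01883276, -0.05329616]), 'grasp_force': 0.0, 'grip_width': 0.08509097746067983}
```

```bash
python3 - <<'E'
from h import *
P=bot.camera_params('top'); im,d=bot.camera('top')
cv2.imwrite('pics/crop1.png',cv2.resize(im[100:300,190:400,::-1],None,fx=2.8,fy=2.8,interpolation=cv2.INTER_CUBIC))
def fit(w,L=(342,94)):
    r=cv2.minAreaRect((w[:,:2]*1000).astype(np.float32)); return r
for c in ('top','scene'):
    if c=='scene': P=bot.camera_params(c); im,d=bot.camera(c)
    A=world(c,np.ones(d.shape,bool),d,P); 
    for t in ('insert','tray'):
        r=bot.trace(t,c)[0]; m=cv2.morphologyEx(r['pixels'].astype(np.uint8),cv2.MORPH_OPEN,np.ones((3,3))).astype(bool)
        w=world(c,m,d,P); print(c,t,fit(w))
        if t=='insert':
            rim=w[(w[:,2]>.011)&(w[:,2]<.018)]; print('rim',fit(rim))
            # floors: fit grid of wells by template scoring
            fl=w[(w[:,2]<.009)]
            best=None
            from scipy.optimize import differential_evolution as DE
            rim2=rim[:,:2]; f2=fl[:,:2]
            def loc(p,q):
                ca,sa=np.cos(p[2]),np.sin(p[2]); e=q-p[:2]; return np.stack([ca*e[:,0]+sa*e[:,1],-sa*e[:,0]+ca*e[:,1]],1)
            def inwell(l):
                o=np.min(np.abs(l[:,1:2]-np.array([-.12,-.04,.04,.12])),1); return np.maximum(np.abs(l[:,0]),o)<.034
            def cost(p):
                lr=loc(p,rim2); lf=loc(p,f2)
                return inwell(lr).sum()+(~((np.abs(lr[:,0])<.047)&(np.abs(lr[:,1])<.171))).sum()+(~inwell(lf)).sum()
            s=DE(cost,[(.60,.66),(-.08,-.02),(-.13,.13)],seed=1,popsize=30); print('wells',s.x.round(4),s.fun,len(rim),len(fl))
    # tin yaw
    w=world(c,bot.trace('tin_mid',c)[0]['pixels'],d,P); print('tin',fit(w[w[:,2]>.068]))
E
```

```text
top insert ((632.8424682617188, -51.94538879394531), (100.43621826171875, 346.9672546386719), 6.089318752288818)
rim ((630.91845703125, -50.35215759277344), (96.14910125732422, 343.3800964355469), 6.0734639167785645)
wells [ 0.6306 -0.0499  0.1049] 392.0 2171 3239
top tray ((470.03521728515625, -17.43023681640625), (99.96885681152344, 393.42840576171875), 0.24438956379890442)
tin ((466.6112060546875, 103.41583251953125), (44.289527893066406, 43.743099212646484), 5.315678596496582)
scene insert ((628.4036254882812, -50.909423828125), (104.25016021728516, 343.1137390136719), 5.894461154937744)
rim ((632.0930786132812, -50.539886474609375), (97.14546966552734, 342.8811340332031), 5.704757213592529)
wells [ 0.6322 -0.0502  0.1042] 429.0 1880 2219
scene tray ((471.2696228027344, -16.187057495117188), (95.82323455810547, 384.0328063964844), 0.4941670298576355)
tin ((467.930419921875, 103.73506927490234), (46.00383758544922, 44.64529037475586), 4.756303787231445)
```

View pics/crop1.png

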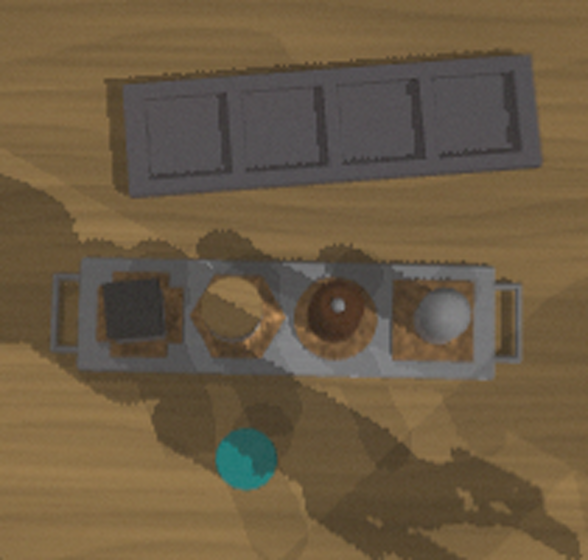

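View pics/scene0.png

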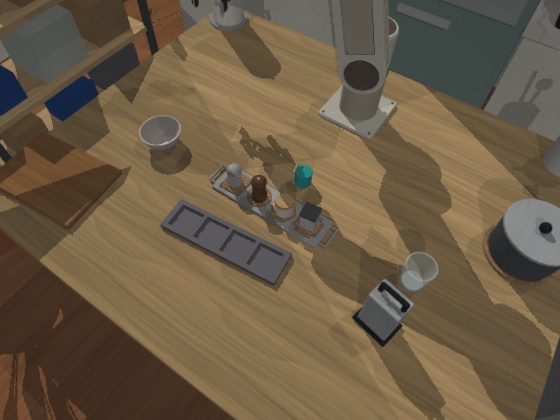

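```bash
cat >> h.py <<'E'
from scipy.spatial.transform import Rotation as R
def go(x,y,z,yaw):  # tool y axis at world angle yaw (deg); z = TCP height
    o=bot.get_obs(); M=R.from_quat(o['tool_rot']).as_matrix(); p=np.array(o['eef_pos'])
    cur=np.degrees(np.arctan2(M[1,1],M[0,1])); dw=(yaw-cur+180)%360-180
    print('shift mm',np.round(1000*M.T@(np.array([x,y,z])-p),1),'turn',round(-dw,1),'cur yaw',round(cur,1),'clock',o['clock'])
E
cat > go.py <<'E'
import sys
from h import go
go(*map(float,sys.argv[1:]))
E
python3 go.py .467 .1035 .25 5
```

```text
shift mm [ 478.1 -483.9   53.9] turn -80.6 cur yaw -75.6 clock 1.8
```

step_arm(rows=[[[40,-40,0],-9],[[80,-80,0],-18],[[120,-120,0],-27],[[160,-160,5],-36],[[200,-200,10],-45],[[240,-240,15],-54],[[280,-280,20],-63],[[320,-320,25],-72],[[360,-360,30],-80.6],[[400,-400,35],-80.6],[[440,-440,45],-80.6],[[478,-484,54],-80.6]], claw=-1)

```text
clock: 3.3
eef_pos: [0.4679, 0.1054, 0.2498]
tool_rot: [0.675, 0.737, 0.0, 0.0]
ft_force: [0.1, -0.8, 0.7]
grip_width: 0.0857
grasp_force: 0.0
```

```bash
python3 go.py .467 .1035 .096 5; python3 - <<'E'
from h import *
P=bot.camera_params('wrist'); im,d=bot.camera('wrist'); save('w1.png',im)
for t in ['tin_mid','jar_mid']:
    for r in bot.trace(t,'wrist')[:2]:
        w=world('wrist',r['pixels'],d,P); zt=np.percentile(w[:,2],97); w=w[w[:,2]>zt-.006]
        print(t,r['score'],r['uv'],zt,cv2.minAreaRect((w[:,:2]*1000).astype(np.float32)))
E
```

```text
shift mm [ -1.8  -1.2 153.8] turn 0.0 cur yaw 5.0 clock 3.3
tin_mid 0.9 [271.4, 206.6] 0.07533247937656845 ((467.583251953125, 102.17350769042969), (43.44915771484375, 44.083534240722656), 6.590790748596191)
jar_mid 0.92 [161.1, 259.7] 0.050897841622998465 ((344.6331787109375, 21.58432388305664), (46.595035552978516, 20.498899459838867), 45.31202697753906)
jar_mid 0.78 [271.0, 277.3] 0.06314119698343436 ((472.00555419921875, 26.198665618896484), (47.18641662597656, 48.20292663574219), 3.203220844268799)
```

View pics/w1.png

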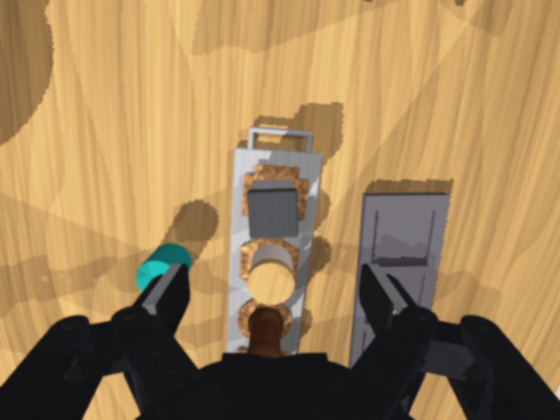

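step_arm(rows=[[[-2.7,-0.7,20],0],[[-2.7,-0.7,50],0],[[-2.7,-0.7,80],0],[[-2.7,-0.7,110],0],[[-2.7,-0.7,135],0],[[-2.7,-0.7,148],0],[[-2.7,-0.7,153],0],[[-2.7,-0.7,153],0]])

```text
clock: 4.45
eef_pos: [0.4668, 0.1006, 0.0974]
tool_rot: [0.676, 0.737, 0.0, 0.0]
ft_force: [0.0, -0.5, -0.1]
grip_width: 0.0854
grasp_force: 0.0
```

step_arm(rows=[[[0,0,0],0],[[0,0,0],0],[[0,0,0],0],[[0,0,0],0],[[0,0,0],0],[[0,0,0],0],[[0,0,0],0],[[0,0,0],0]], claw=1)

```text
clock: 5.45
eef_pos: [0.4669, 0.101, 0.0978]
tool_rot: [0.675, 0.738, 0.001, 0.0]
ft_force: [-1.5, -0.6, 5.6]
grip_width: 0.0426
grasp_force: 58.0
```

step_arm(rows=[[[0,0,-5],0],[[0,0,-15],0],[[0,0,-35],0],[[0,0,-60],0],[[0,0,-85],0],[[0,0,-105],0],[[0,0,-115],0],[[0,0,-120],0],[[0,0,-120],0]])

```text
clock: 6.58
eef_pos: [0.4663, 0.1008, 0.2167]
tool_rot: [0.675, 0.737, -0.0, -0.0]
ft_force: [0.3, -0.8, -1.6]
grip_width: 0.0423
grasp_force: 59.2
```

```bash
python3 go.py .6438 -.1693 .217 6; python3 - <<'E'
from h import *
P=bot.camera_params('wrist'); im,d=bot.camera('wrist'); save('w2.png',im)
E
```

```text
shift mm [-284.6  153.2   -0.3] turn -1.0 cur yaw 5.0 clock 6.575
```

View pics/w2.png

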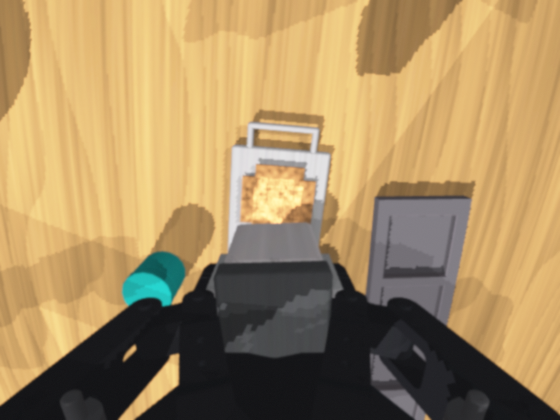

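step_arm(rows=[[[-10,5,0],0],[[-32,17,0],-1],[[-62,33,0],-1],[[-97,52,0],-1],[[-132,71,0],-1],[[-167,90,0],-1],[[-200,108,0],-1],[[-230,124,0],-1],[[-256,138,0],-1],[[-276,148,0],-1],[[-286,153,0],-1],[[-286,153,0],-1]])

```text
clock: 8.12
eef_pos: [0.6437, -0.1714, 0.2159]
tool_rot: [0.669, 0.743, -0.0, -0.001]
ft_force: [-0.7, 0.5, -1.4]
grip_width: 0.0422
grasp_force: 59.3
```

```bash
python3 - <<'E'
from h import *
go(.6438,-.1708,.092,6)
c='wrist'
for c in ('wrist','top'):
    P=bot.camera_params(c); im,d=bot.camera(c)
    save('a_'+c+'.png',im)
    for t in ('insert','tin_mid'):
        for r in bot.trace(t,c)[:1]:
            w=world(c,r['pixels'],d,P)
            if t=='insert': w=w[(w[:,2]>.010)&(w[:,2]<.02)]; 
            else: w=w[w[:,2]>np.percentile(w[:,2],97)-.006]
            print(c,t,r['score'],r['uv'],cv2.minAreaRect((w[:,:2]*1000).astype(np.float32)))
E
```

```text
shift mm [  0.5   0.3 123.9] turn -0.0 cur yaw 6.0 clock 8.125
wrist insert 0.96 [274.3, 110.7] ((637.3792724609375, -106.2964096069336), (94.64451599121094, 217.19647216796875), 5.9723005294799805)
wrist tin_mid 0.88 [273.0, 288.3] ((643.5400390625, -166.87527465820312), (44.2674560546875, 38.83051300048828), 7.595773220062256)
top insert 0.77 [287.8, 144.8] ((627.850830078125, -20.083740234375), (96.07791900634766, 282.7377014160156), 6.122098445892334)
```

View pics/a_wrist.png

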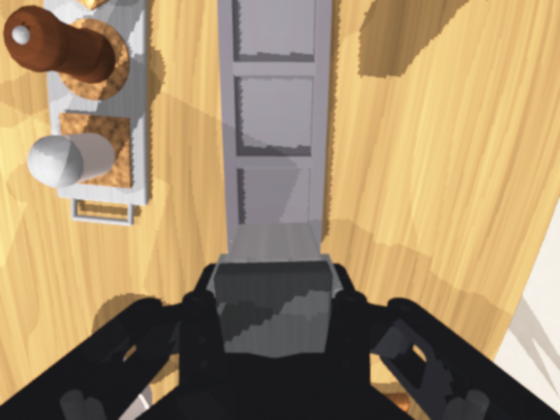

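step_arm(rows=[[[0,0,10],0],[[0,0,30],0],[[0,0,55],0],[[0,0,80],0],[[0,0,100],0],[[0,0,112],0],[[0,0,117],0],[[0,0,120],0],[[0,0,122],0],[[0,0,123],0],[[0,0,123],0]])

```text
clock: 9.8
eef_pos: [0.6441, -0.1707, 0.0943]
tool_rot: [0.669, 0.743, 0.0, 0.0]
ft_force: [0.5, 0.2, -0.8]
grip_width: 0.0421
grasp_force: 59.3
```

step_arm(rows=[[[0,0,1],0],[[0,0,1.5],0],[[0,0,2],0],[[0,0,2],0],[[0,0,2],0]])

```text
clock: 10.42
eef_pos: [0.6439, -0.1707, 0.0919]
tool_rot: [0.669, 0.743, -0.0, -0.0]
ft_force: [-0.7, -0.2, -0.4]
grip_width: 0.0423
grasp_force: 59.3
```

step_arm(rows=[[[0,0,0.5],0],[[0,0,1],0],[[0,0,1],0],[[0,0,1],0]])

```text
clock: 10.92
eef_pos: [0.6439, -0.1707, 0.0919]
tool_rot: [0.669, 0.743, 0.0, 0.0]
ft_force: [-2.3, 0.8, 4.9]
grip_width: 0.0422
grasp_force: 59.3
```

step_arm(rows=[[[0,0,0],0],[[0,0,0],0],[[0,0,0],0],[[0,0,0],0],[[0,0,0],0],[[0,0,0],0]], claw=-1)

```text
clock: 11.68
eef_pos: [0.6439, -0.1707, 0.0909]
tool_rot: [0.669, 0.743, -0.0, -0.0]
ft_force: [-0.2, -0.6, 0.3]
grip_width: 0.0855
grasp_force: 0.0
```

step_arm(rows=[[[0,0,-10],0],[[0,0,-40],0],[[0,0,-80],0],[[0,0,-120],0],[[0,0,-155],0],[[0,0,-158],0],[[0,0,-158],0]])

```text
clock: 12.55
eef_pos: [0.6438, -0.1706, 0.249]
tool_rot: [0.669, 0.743, 0.0, 0.0]
ft_force: [-0.8, 0.1, -0.5]
grip_width: 0.0855
grasp_force: 0.0
```

```bash
cat > chk.py <<'E'
from h import *
import sys
c=sys.argv[1]
P=bot.camera_params(c); im,d=bot.camera(c)
a=.1045; Y=np.array([-np.sin(a),np.cos(a)]); X=np.array([np.cos(a),np.sin(a)])
for t in sys.argv[2:]:
    for r in bot.trace(t,c)[:2]:
        w=world(c,r['pixels'],d,P); zt=np.percentile(w[:,2],97); w=w[w[:,2]>zt-.008]
        b=cv2.minAreaRect((w[:,:2]*1000).astype(np.float32)); e=np.array(b[0])/1000-[.6313,-.05]
        print(t,round(r['score'],2),'z',round(zt,4),np.round(b[0],1),np.round(b[1],1),round(b[2],1),'insert xy',(e@X).round(4),(e@Y).round(4))
E
python3 chk.py top tin_mid; python3 go.py .472 .027 .25 5
```

```text
shift mm [ 214.3 -149.5   -2.1] turn 1.0 cur yaw 6.0 clock 12.65
```

step_arm(rows=[[[20,-14,0],0],[[55,-38,0],0],[[95,-66,0],0],[[135,-94,0],0],[[170,-119,0],0],[[198,-138,0],0],[[214,-149.5,0],0],[[214,-149.5,0],0],[[214,-149.5,0],0]])

```text
clock: 13.78
eef_pos: [0.4735, 0.026, 0.2487]
tool_rot: [0.669, 0.743, -0.0, 0.0]
ft_force: [-0.1, 0.3, 0.6]
grip_width: 0.0851
grasp_force: 0.0
```

```bash
python3 chk.py wrist jar_mid;python3 chk.py top tin_mid; python3 go.py .472 .0265 .0985 6
```

```text
jar_mid 0.81 z 0.0512 [353.7  12.1] [47.6 48.2] 87.6 insert xy -0.2696 0.0907
jar_mid 0.61 z 0.0635 [472.5  26. ] [47.1 47.7] 15.2 insert xy -0.15 0.0922
shift mm [  0.8  -1.2 150.2] turn -0.0 cur yaw 6.0 clock 13.975
```

step_arm(rows=[[[0.3,-0.8,20],0],[[0.3,-0.8,50],0],[[0.3,-0.8,80],0],[[0.3,-0.8,110],0],[[0.3,-0.8,135],0],[[0.3,-0.8,147],0],[[0.3,-0.8,150],0],[[0.3,-0.8,150],0]])

```text
clock: 14.98
eef_pos: [0.4726, 0.0266, 0.0994]
tool_rot: [0.669, 0.743, 0.0, 0.0]
ft_force: [0.8, 0.1, -0.2]
grip_width: 0.0854
grasp_force: 0.0
```

step_arm(rows=[[[0,0,0],0],[[0,0,0],0],[[0,0,0],0],[[0,0,0],0],[[0,0,0],0],[[0,0,0],0],[[0,0,0],0]], claw=1)

```text
clock: 15.85
eef_pos: [0.4724, 0.0267, 0.0999]
tool_rot: [0.669, 0.743, 0.001, 0.001]
ft_force: [-1.3, 1.3, 4.9]
grip_width: 0.0473
grasp_force: 60.8
```

step_arm(rows=[[[0,0,-5],0],[[0,0,-15],0],[[0,0,-35],0],[[0,0,-60],0],[[0,0,-85],0],[[0,0,-105],0],[[0,0,-115],0],[[0,0,-120],0],[[0,0,-120],0]])

```text
clock: 16.98
eef_pos: [0.4718, 0.0267, 0.2187]
tool_rot: [0.669, 0.743, -0.0, -0.0]
ft_force: [-0.4, 0.3, -2.0]
grip_width: 0.0475
grasp_force: 61.8
```

```bash
python3 go.py .6355 -.0898 .217 6; python3 chk.py wrist jar_mid;python3 chk.py top tin_mid
```

```text
shift mm [-133.   150.5    1.7] turn 0.0 cur yaw 6.0 clock 16.975
jar_mid 0.78 z 0.0512 [353.8  11.7] [48.2 47.2] 43.6 insert xy -0.2695 0.0904
jar_mid 0.66 z 0.1818 [472.2  26.1] [47.3 48.6] 7.3 insert xy -0.1503 0.0923
tin_mid 0.89 z 0.0711 [ 644.5 -168.2] [45.2 45.3] 8.0 insert xy 0.0008 -0.1189
tin_mid 0.62 z 0.0942 [470.1 -55.2] [36.6 34. ] 44.0 insert xy -0.1608 0.0117
```

step_arm(rows=[[[-6,7,0],0],[[-20,22,0],0],[[-40,45,0],0],[[-62,70,0],0],[[-84,95,0],0],[[-104,118,0],0],[[-120,136,0],0],[[-130,147,0],0],[[-133,150,0],0],[[-133,150,0],0],[[-133,150,0],0]])

```text
clock: 18.55
eef_pos: [0.6346, -0.0895, 0.2188]
tool_rot: [0.669, 0.743, -0.0, -0.0]
ft_force: [-0.6, 0.7, -1.3]
grip_width: 0.0473
grasp_force: 62.0
```

```bash
python3 go.py .6355 -.0898 .0945 6
```

```text
shift mm [ -0.5   0.9 124.3] turn 0.1 cur yaw 6.1 clock 18.55
```

step_arm(rows=[[[0,0.5,10],0],[[0,0.5,30],0],[[0,0.5,55],0],[[0,0.5,80],0],[[0,0.5,100],0],[[0,0.5,112],0],[[0,0.5,118],0],[[0,0.5,121],0],[[0,0.5,123],0],[[0,0.5,124],0],[[0,0.5,124],0]])

```text
clock: 19.92
eef_pos: [0.6358, -0.0898, 0.0953]
tool_rot: [0.669, 0.743, 0.0, 0.0]
ft_force: [0.4, -0.9, -1.3]
grip_width: 0.0477
grasp_force: 62.0
```

step_arm(rows=[[[0,0,0.5],0],[[0,0,1],0],[[0,0,1],0],[[0,0,1],0]])

```text
clock: 20.42
eef_pos: [0.6356, -0.0898, 0.094]
tool_rot: [0.669, 0.743, 0.0, 0.0]
ft_force: [0.4, 0.0, -0.8]
grip_width: 0.0473
grasp_force: 62.1
```

step_arm(rows=[[[0,0,0.5],0],[[0,0,1],0],[[0,0,1],0],[[0,0,1],0]])

```text
clock: 20.92
eef_pos: [0.6356, -0.0898, 0.094]
tool_rot: [0.669, 0.743, 0.0, 0.0]
ft_force: [-2.9, 0.7, 5.5]
grip_width: 0.0472
grasp_force: 62.3
```

Contact; release and go over the mill.

step_arm(rows=[[[0,0,0],0],[[0,0,0],0],[[0,0,0],0],[[0,0,0],0],[[0,0,0],0],[[0,0,0],0]], claw=-1)

```text
clock: 21.68
eef_pos: [0.6356, -0.0898, 0.0929]
tool_rot: [0.669, 0.743, 0.0, 0.0]
ft_force: [-0.1, -0.3, 0.2]
grip_width: 0.0858
grasp_force: 0.0
```

step_arm(rows=[[[0,0,-10],0],[[0,0,-40],0],[[0,0,-80],0],[[0,0,-120],0],[[0,0,-155],0],[[0,0,-158],0],[[0,0,-158],0]])

```text
clock: 22.55
eef_pos: [0.6354, -0.0898, 0.251]
tool_rot: [0.669, 0.743, 0.0, 0.0]
ft_force: [-0.1, -0.5, -0.4]
grip_width: 0.0855
grasp_force: 0.0
```

```bash
python3 chk.py top mill_mid; python3 go.py .472 -.0538 .25 6
```

```text
shift mm [  52.8 -158.2   -0.2] turn 0.0 cur yaw 6.0 clock 22.65
```

step_arm(rows=[[[6,-18,0],0],[[17,-50,0],0],[[29,-87,0],0],[[40,-120,0],0],[[48,-145,0],0],[[53,-158,0],0],[[53,-158,0],0],[[53,-158,0],0]])

```text
clock: 23.65
eef_pos: [0.4738, -0.0538, 0.2508]
tool_rot: [0.669, 0.743, 0.0, 0.0]
ft_force: [-0.2, -0.6, 0.7]
grip_width: 0.0853
grasp_force: 0.0
```

```bash
python3 chk.py wrist mill_mid shaker_mid jar_mid;python3 chk.py top jar_mid; python3 go.py .4715 -.0540 .104 6
```

```text
mill_mid 0.76 z 0.0945 [472. -56.] [35.5 34.9] 60.8 insert xy -0.1591 0.0107
mill_mid 0.28 z 0.0138 [468.8 -50.2] [69.2 51.6] 9.7 insert xy -0.1616 0.0168
shaker_mid 0.71 z 0.0804 [ 470.3 -137.9] [34.9 32.4] 16.3 insert xy -0.1693 -0.0706
jar_mid 0.6 z 0.0514 [354.5  11.3] [47.7 48.2] 40.6 insert xy -0.2689 0.0899
jar_mid 0.59 z 0.0574 [635.6 -90. ] [47.  47.8] 66.5 insert xy 0.0001 -0.0402
shift mm [-1.000e-01 -1.800e+00  1.467e+02] turn 0.0 cur yaw 6.0 clock 23.95
```

step_arm(rows=[[[-1,-1.3,20],0],[[-1,-1.3,50],0],[[-1,-1.3,80],0],[[-1,-1.3,110],0],[[-1,-1.3,133],0],[[-1,-1.3,143],0],[[-1,-1.3,146],0],[[-1,-1.3,146],0]])

```text
clock: 24.95
eef_pos: [0.4723, -0.0549, 0.1055]
tool_rot: [0.669, 0.743, 0.0, 0.0]
ft_force: [-0.5, 1.4, -0.2]
grip_width: 0.0851
grasp_force: 0.0
```

step_arm(rows=[[[0,0,0],0],[[0,0,0],0],[[0,0,0],0],[[0,0,0],0],[[0,0,0],0],[[0,0,0],0],[[0,0,0],0]], claw=1)

```text
clock: 25.82
eef_pos: [0.472, -0.0548, 0.1055]
tool_rot: [0.669, 0.743, 0.0, 0.0]
ft_force: [-1.1, -0.9, 5.1]
grip_width: 0.0372
grasp_force: 57.8
```

step_arm(rows=[[[0,0,-5],0],[[0,0,-15],0],[[0,0,-35],0],[[0,0,-60],0],[[0,0,-85],0],[[0,0,-105],0],[[0,0,-115],0],[[0,0,-120],0],[[0,0,-120],0]])

```text
clock: 26.95
eef_pos: [0.4715, -0.0548, 0.2247]
tool_rot: [0.669, 0.743, -0.0, -0.0]
ft_force: [-0.0, -0.2, -1.6]
grip_width: 0.0368
grasp_force: 58.8
```

```bash
python3 go.py .6271 -.0102 .224 6; python3 chk.py wrist mill_mid;  python3 -c "
from h import *
im,d=bot.camera('wrist'); save('w5.png',im)"
```

```text
shift mm [ 28.  159.4   0.6] turn 0.0 cur yaw 6.0 clock 26.95
mill_mid 0.93 z 0.213 [471.4 -49.3] [35.5 25.7] 7.1 insert xy -0.159 0.0173
```

View pics/w5.png

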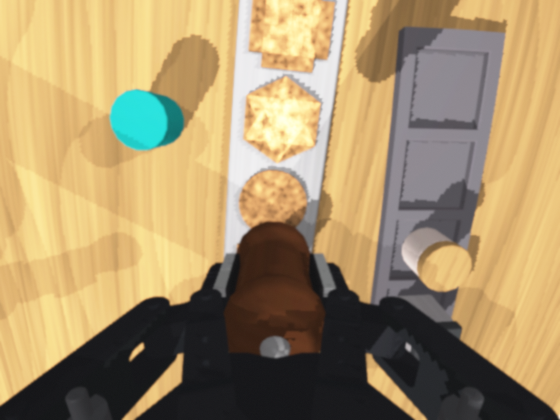

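step_arm(rows=[[[1,7,0],0],[[4,23,0],0],[[8,47,0],0],[[13,73,0],0],[[18,100,0],0],[[22,125,0],0],[[25,145,0],0],[[27,156,0],0],[[28,160,0],0],[[28,160,0],0],[[28,160,0],0]])

```text
clock: 28.48
eef_pos: [0.6273, -0.0103, 0.225]
tool_rot: [0.669, 0.743, -0.0, -0.0]
ft_force: [-0.5, -0.1, -2.1]
grip_width: 0.0371
grasp_force: 58.9
```

step_arm(rows=[[[0,0,10],0],[[0,0,30],0],[[0,0,55],0],[[0,0,80],0],[[0,0,100],0],[[0,0,112],0],[[0,0,118],0],[[0,0,121],0],[[0,0,123],0],[[0,0,124],0],[[0,0,124],0]])

```text
clock: 29.85
eef_pos: [0.6281, -0.0101, 0.1013]
tool_rot: [0.669, 0.743, 0.0, 0.0]
ft_force: [-0.3, -0.1, -2.0]
grip_width: 0.0367
grasp_force: 58.9
```

step_arm(rows=[[[0,0,0.5],0],[[0,0,1],0],[[0,0,1],0],[[0,0,1],0]])

```text
clock: 30.35
eef_pos: [0.6279, -0.0102, 0.0999]
tool_rot: [0.669, 0.743, -0.0, -0.0]
ft_force: [0.4, -1.0, -1.4]
grip_width: 0.0368
grasp_force: 58.9
```

step_arm(rows=[[[0,0,0.5],0],[[0,0,1],0],[[0,0,1],0],[[0,0,1],0]])

```text
clock: 30.85
eef_pos: [0.6279, -0.0102, 0.0996]
tool_rot: [0.669, 0.743, 0.0, 0.0]
ft_force: [-2.9, -0.1, 5.2]
grip_width: 0.0366
grasp_force: 58.9
```

step_arm(rows=[[[0,0,0],0],[[0,0,0],0],[[0,0,0],0],[[0,0,0],0],[[0,0,0],0],[[0,0,0],0]], claw=-1)

```text
clock: 31.6
eef_pos: [0.6279, -0.0101, 0.0989]
tool_rot: [0.669, 0.743, 0.0, 0.0]
ft_force: [0.3, 0.7, -0.4]
grip_width: 0.0854
grasp_force: 0.0
```

step_arm(rows=[[[0,0,-10],0],[[0,0,-40],0],[[0,0,-80],0],[[0,0,-120],0],[[0,0,-150],0],[[0,0,-152],0],[[0,0,-152],0]])

```text
clock: 32.48
eef_pos: [0.6276, -0.0101, 0.2507]
tool_rot: [0.669, 0.743, -0.0, -0.0]
ft_force: [0.4, 0.1, -0.3]
grip_width: 0.0853
grasp_force: 0.0
```

```bash
python3 go.py .4705 -.1377 .25 6
```

```text
shift mm [-110.4 -169.7    0.7] turn 0.0 cur yaw 6.0 clock 32.475
```

step_arm(rows=[[[-11,-17,0],0],[[-30,-46,0],0],[[-53,-82,0],0],[[-77,-118,0],0],[[-97,-148,0],0],[[-110,-169,0],0],[[-110,-170,0],0],[[-110,-170,0],0]])

```text
clock: 33.48
eef_pos: [0.4704, -0.1371, 0.2501]
tool_rot: [0.669, 0.743, -0.0, -0.001]
ft_force: [0.2, 0.3, 0.1]
grip_width: 0.0854
grasp_force: 0.0
```

```bash
python3 chk.py wrist shaker_mid;python3 chk.py top mill_mid; python3 go.py .4708 -.1378 .097 6
```

```text
shaker_mid 0.91 z 0.0806 [ 471.2 -140.6] [35.  34.9] 66.9 insert xy -0.1686 -0.0735
shaker_mid 0.61 z 0.0693 [ 644.  -169.3] [44.3 44.6] 8.0 insert xy 0.0002 -0.12
mill_mid 0.62 z 0.0888 [627.   -9.9] [33.5 33.8] 83.5 insert xy -0.0001 0.0403
shift mm [ -1.   -0.2 153.6] turn 0.1 cur yaw 6.1 clock 33.675
```

step_arm(rows=[[[-2,0,20],0],[[-2,0,50],0],[[-2,0,80],0],[[-2,0,110],0],[[-2,0,138],0],[[-2,0,149],0],[[-2,0,153],0],[[-2,0,153],0]])

```text
clock: 34.67
eef_pos: [0.4712, -0.1394, 0.0985]
tool_rot: [0.669, 0.743, 0.0, 0.0]
ft_force: [0.3, 0.1, 0.7]
grip_width: 0.0853
grasp_force: 0.0
```

step_arm(rows=[[[0,0,0],0],[[0,0,0],0],[[0,0,0],0],[[0,0,0],0],[[0,0,0],0],[[0,0,0],0],[[0,0,0],0]], claw=1)

```text
clock: 35.55
eef_pos: [0.4708, -0.1395, 0.0986]
tool_rot: [0.669, 0.743, 0.0, 0.0]
ft_force: [-1.5, 0.6, 5.4]
grip_width: 0.0392
grasp_force: 59.8
```

step_arm(rows=[[[0,0,-5],0],[[0,0,-15],0],[[0,0,-35],0],[[0,0,-60],0],[[0,0,-85],0],[[0,0,-105],0],[[0,0,-117],0],[[0,0,-120],0],[[0,0,-120],0]])

```text
clock: 36.67
eef_pos: [0.4703, -0.1393, 0.2175]
tool_rot: [0.669, 0.743, -0.0, -0.0]
ft_force: [0.5, -0.6, -1.1]
grip_width: 0.0392
grasp_force: 60.3
```

```bash
python3 go.py .6188 .0693 .217 6; python3 chk.py wrist shaker_mid;  python3 -c "
from h import *
im,d=bot.camera('wrist'); save('w6.png',im)"
```

```text
shift mm [191.8 169.5   0.4] turn 0.0 cur yaw 6.0 clock 36.675
shaker_mid 0.7 z 0.1993 [ 469.8 -136.5] [35.5 29. ] 16.8 insert xy -0.1696 -0.0692
```

View pics/w6.png

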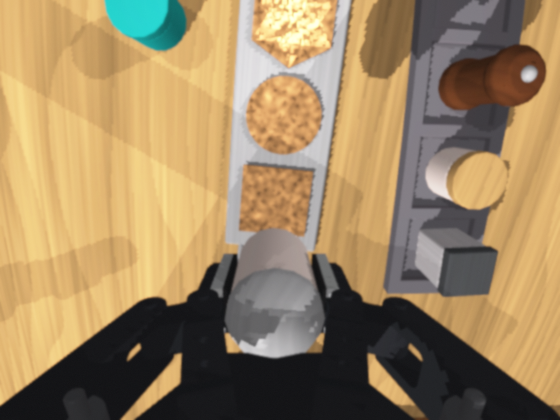

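step_arm(rows=[[[8,7,0],0],[[26,23,0],0],[[50,44,0],0],[[77,68,0],0],[[104,92,0],0],[[130,115,0],0],[[154,136,0],0],[[173,153,0],0],[[186,164,0],0],[[192,169.5,0],0],[[192,169.5,0],0],[[192,169.5,0],0]])

```text
clock: 38.33
eef_pos: [0.6186, 0.0686, 0.2179]
tool_rot: [0.669, 0.743, -0.0, -0.0]
ft_force: [-0.5, -0.9, -1.5]
grip_width: 0.039
grasp_force: 60.4
```

step_arm(rows=[[[0,0,10],0],[[0,0,30],0],[[0,0,55],0],[[0,0,80],0],[[0,0,100],0],[[0,0,112],0],[[0,0,118],0],[[0,0,121],0],[[0,0,123],0],[[0,0,124],0],[[0,0,124],0]])

```text
clock: 39.7
eef_pos: [0.6192, 0.0694, 0.0942]
tool_rot: [0.669, 0.743, 0.0, 0.0]
ft_force: [0.4, 0.4, -2.1]
grip_width: 0.039
grasp_force: 60.4
```

step_arm(rows=[[[0,0,0.5],0],[[0,0,1],0],[[0,0,1],0],[[0,0,1],0]])

```text
clock: 40.2
eef_pos: [0.619, 0.0693, 0.0929]
tool_rot: [0.669, 0.743, -0.0, -0.0]
ft_force: [0.1, 0.9, -0.7]
grip_width: 0.0389
grasp_force: 60.4
```

step_arm(rows=[[[0,0,0.5],0],[[0,0,1],0],[[0,0,1],0],[[0,0,1],0]])

```text
clock: 40.7
eef_pos: [0.619, 0.0694, 0.0927]
tool_rot: [0.669, 0.743, 0.0, 0.0]
ft_force: [-1.9, 0.0, 6.1]
grip_width: 0.0388
grasp_force: 60.7
```

Contact; release, rise, and draw back toward the robot for a clear view.

step_arm(rows=[[[0,0,0],0],[[0,0,0],0],[[0,0,0],0],[[0,0,0],0],[[0,0,0],0],[[0,0,0],0]], claw=-1)

```text
clock: 41.45
eef_pos: [0.619, 0.0693, 0.0919]
tool_rot: [0.669, 0.743, 0.0, -0.0]
ft_force: [0.3, -0.0, -0.5]
grip_width: 0.0857
grasp_force: 0.0
```

step_arm(rows=[[[0,0,-10],0],[[0,0,-40],0],[[0,0,-80],0],[[0,0,-120],0],[[0,0,-160],0],[[0,-40,-180],0],[[0,-90,-180],0],[[0,-140,-180],0],[[0,-190,-180],0],[[0,-230,-180],0],[[0,-250,-180],0],[[0,-250,-180],0]])

```text
clock: 42.95
eef_pos: [0.3694, 0.043, 0.2729]
tool_rot: [0.669, 0.743, 0.001, 0.001]
ft_force: [0.6, 0.0, -0.5]
grip_width: 0.0856
grasp_force: 0.0
```

```bash
python3 chk.py top tin_mid jar_mid mill_mid shaker_mid; python3 -c "
from h import *
im,d=bot.camera('scene'); cv2.imwrite('pics/fin.png',cv2.resize(im[100:330,120:440,::-1],None,fx=2.4,fy=2.4))"
```

```text
tin_mid 0.81 z 0.0712 [ 643.8 -168.4] [45.  45.2] 8.2 insert xy 0.0001 -0.1191
jar_mid 0.75 z 0.0599 [634.7 -88.5] [45.2 45. ] 0.0 insert xy -0.0006 -0.0386
mill_mid 0.9 z 0.0882 [627.5 -10.7] [34.1 35.8] 42.2 insert xy 0.0003 0.0395
mill_mid 0.64 z 0.0599 [634.7 -88.4] [45.2 45.1] 0.0 insert xy -0.0006 -0.0386
shaker_mid 0.54 z 0.0763 [617.6  70.4] [31.1 31.6] 56.8 insert xy -0.0011 0.1212
```

View pics/fin.png

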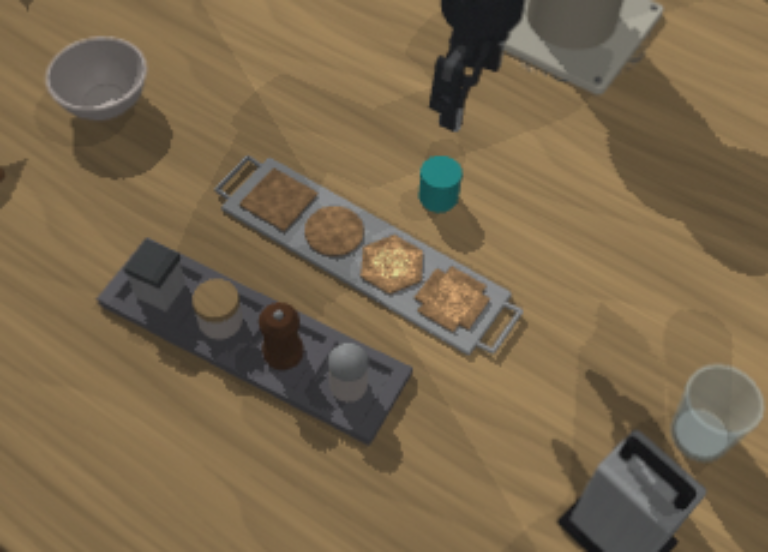

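All four stand upright in the mirrored wells: tin (152,270), jar (217,308), mill (281,335), shaker (348,370). The bystanders and the turquoise jar (440,185) are where they were.

```bash
python3 -c "
from workcell import bot
print(bot.job_done())"
```

```text
the job is handed in; nothing more can be done
None
```

I moved all four things into the mirrored wells of the insert and handed the job in at about 43 s. They stand upright within about 2 mm of their well centres by the cameras, and the tumbler, grater and bowl were left alone; no verdict came back.

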